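# Kit the weld parts for two motorcycle jobs

### The arm

A 6-joint arm with a two-finger parallel gripper is mounted at the origin on the work surface. World frame = base frame: x ahead of the robot, y to its left, z up, the work surface at z = 0. Lengths are in m, angles in rad, forces in N, time in s.
With the tool pointing down it reaches from about 0.35 to 0.85 m from the base axis. Payload 8.1 kg.
Tool frame: the origin (TCP) lies at the very end of the fingers, on their centre line; the grasp point (between the pads) lies robot.grip_point_offset behind it (robot.grip_point_offset is the distance from the TCP to the grasp point, in m); z points along the fingers, y is the line along which they close (so a half turn about z gives the same grasp; the last joint's range is limited). The gripper opens to 93 mm and grips with 3 to 60 N. Pads are 15 mm wide; open, the fingers measure 128 mm over their backs; the gripper's body (75 mm by 188 mm) begins 65 mm behind the grasp point.
Start: joints at [-1.341, 0.13, 1.488, -0, 1.523, -0.085], TCP at [0.186, -0.571, 0.219] pointing down, gripper open.
Joint ranges: [-2.96, 2.96], [-0.89, 2.26], [0.02, 2.5], [-1.34, 4.48], [0, 2.73], [-2.66, 2.66]. Speed limits (rad/s): [2.39, 2.39, 2.79, 3.14, 3.14, 3.14].

### API

Orientations are given as a rotation vector (axis times angle).
In Python, from plant import robot, eyes gives the robot as it stands. The module is installed in compiled form; this text tells all that it offers.
- The arm moves only by the tool apply_moves, never from a script. Its argument "steps" is one flat list of numbers, 7 for each row, row after row: the shift along the tool's x, y, z in units of 30 mm (1.0 is 30 mm), then the turn, a rotation vector about the tool's x, y, z in units of 6 degrees (1.0 is 6 degrees), then the opening in per cent of the stroke, from 0 (shut) to 100 (fully open). In form: [dx, dy, dz, ax, ay, az, fingers, dx, dy, dz, ax, ay, az, fingers, ...]. A call has 1 to 12 rows; each row shifts and turns the commanded pose from where the row before left it, along the tool's axes as they then stand; what a row does not reach is not made up. A row lasts 1/12 s, in which the tool goes at most 41.7 mm and 7.16 degrees, less where a joint would pass 70% of its speed; a pose out of reach is approached as far as the arm can. A call is refused whole if a number of a shift passes 1 or a number of a turn 1, either way. A call with a gripper value outside its range is refused whole. The fingers move at their own pace and stop on an object; "grip_force" is the grip in N (left out, the last holds). Time passes only in rows, so rows that do not move let the fingers close. It gives the time, the measured TCP pose, the force, the opening and the grip force at its end, in the units of the state.
- robot.read_state(): the state, without advancing time (a new reading comes with each control period).
- eyes.read_camera(name): name is "scene" or "top" or "wrist"; returns the picture (384x512x3 uint8, red, green, blue); there is no depth.
- eyes.calibration(name): a dict with "K" (3x3 intrinsics, pixels), "R" (3x3) and "t" (3): a world point X has camera coordinates R X + t. Camera axes: x right, y down, z forward; pixel columns grow to the right and rows downward; lengths in m; the calibration is good to about 2 mm. A picture is of the moment at which its call begins: read the wrist's pose just before it. calibration takes no time and is no camera call; for the wrist camera it gives the pose at the moment of the call.
- robot.close_job(): hands the job in; it is judged then, once.
Trained networks look in the newest picture that a camera, given by its name, has taken for a name from the list of things; names that differ only in an ending like _2 or _b are one class to them, and where a whole thing is asked for, a point or a joint stands for the part that bears it (a point fixed in the world has none). Each returns a list of dicts, best first, with "conf" (0 to 1); they miss things now and then, are a little off and sometimes report something else, mostly with a low value. They report only what shows in the picture. A call takes as long as a camera call. They do not tell look-alikes from the thing itself.
- eyes.search_frame(camera, thing): "rect" ([left, top, width, height] in pixels, round what is visible of it).
- eyes.place_of(camera, thing): "xy" ([column, row] in pixels: a listed point, or the origin of a listed thing).
The state is a dict: "t": time; "q": joint angles; "dq": joint speeds; "joint_torque": joint torques, N m; "tool_pos": TCP position; "orientation": TCP orientation; "force": force on the tool from outside, world axes, zero at the start; "wrist_torque": the same for the moment, N m; "opening": finger opening in m; "gripper_force": force on a finger pad.
Only numpy, scipy, OpenCV 4.12 (cv2) and the standard library are available. Lean on these libraries where they do the work, as an engineer would, in place of code of your own. Each camera call takes 0.05 s, during which the arm holds its last target. There are 200 camera calls.

### The job

Make up two kits from the metal parts standing on the bench: the narrow round tube and the hexagon nut go in the two-pocket tray (pivot kit); the toothed sprocket, the wide round collar and the closed square tube go in the three-pocket tray (chain tensioner kit). Put one part in each pocket, any pocket of its tray, standing upright on the pocket's floor the same way up as it stood on the bench. Leave the U-channel offcut, the pot and the hammer where they are.

Things in the scene. Friction and masses are not known exactly. Their poses are not given: they have to be found in the camera images.
- tube_mid (a point): Narrow round steel tube standing on end: 30 mm outside diameter, 20 mm bore, 60 mm tall. The point is its centre, half-way up (30 mm above its foot); z is its axis. About 0.19 kg.
- collar_mid (a point): Wide round steel collar lying flat: 50 mm outside diameter, 28 mm bore, 30 mm tall. The point is its centre, half-way up (15 mm above its foot); z is its axis. About 0.3 kg.
- nut_mid (a point): Large hexagon steel nut lying flat: 40 mm across flats (46 mm across corners), 30 mm tall, with a dark bore in the top. The point is its centre, half-way up (15 mm above its foot); its flats face along its own x axis and every 60 degrees from it; z is up. About 0.26 kg.
- square_tube_mid (a point): Closed square steel tube stub standing on end: 40 x 40 mm outside, 3 mm wall, open through the middle, 45 mm tall. The point is its centre, half-way up (22.5 mm above its foot); its flat sides face along its own x and y; z is up. About 0.16 kg.
- sprocket_mid (a point): Small steel drive sprocket lying flat with its hub upward: toothed disc 62 mm across the teeth and 6 mm thick at the bottom, and on it a plain round hub of 30 mm diameter that rises from 6 to 36 mm above the foot (36 mm overall). Lift it by the hub. The point is on the axis, 18 mm above its foot; z is up. About 0.24 kg.
- channel_mid (a point): U-channel steel offcut standing on end, 50 mm wide (its x), 30 mm deep (its y) and 45 mm tall, 5 mm wall, one wide side (its +y) open: not part of either kit, it stays where it stands. The point is its centre, half-way up.
- tray_two: Two-pocket plywood tray, fixed to the bench for the job: 195 mm along its x, 120 mm along its y, 18 mm high. Two pockets, each 90 mm (x) by 110 mm (y) inside, with centres at x = -47.5 and +47.5 mm, y = 0; pocket floor 5 mm above the bench, walls 5 mm thick rising 13 mm above the floor. The origin is the centre of its underside, on the bench; z is up.
- tray_three: Three-pocket plywood tray, fixed to the bench for the job: 290 mm along its x, 120 mm along its y, 18 mm high. Three pockets, each 90 mm (x) by 110 mm (y) inside, with centres at x = -95, 0 and +95 mm, y = 0; pocket floor 5 mm above the bench, walls 5 mm thick rising 13 mm above the floor. The origin is the centre of its underside, on the bench; z is up.
- pot: Bystander: a closed jar of paste, 68 mm diameter and 50 mm tall, standing loose beyond the stock. The origin is the centre of its underside.
- hammer: Bystander: a hammer 260 mm long lying loose across the far part of the bench, along its own x. The origin lies in the middle of its length, at bench level.
Things that resemble listed ones, but are neither listed nor needed, are in the scene too. Leave any green, red or turquoise look-alike of the part that bears sprocket_mid alone.

How it is judged:
By the outcome, as a careful person would: the job done as asked, in the order asked, and still so for the second after the job is handed in, with the robot touching nothing.
It also fails if it takes over 109 s, if anything falls off the work surface, if the arm or the gripper's body presses on something with over 40 N, if the wrist force passes 120 N, or if a joint passes its speed limit or range.

## Working session

There is one attempt and no reset: what is moved stays moved. The work goes in short steps, Python scripts to look and compute and a tool call to move; the robot and the scene stay as the last step left them, time stands still between calls to the robot, and variables do not carry over. Pictures are saved under pics/ and viewed, at most 14 in all, crops included, and the job is handed in when it is done.

Besides the shell and the picture viewer there is one more tool, called after "Request:" by a JSON object that holds its "fn" and its "kwargs", one argument or row to a line. apply_moves: Moves the arm, as the interface text tells. Its arguments: {"type":"object","properties":{"steps":{"type":"array"},"grip_force":{"type":"number"}},"required":["steps"]}

```bash
mkdir -p pics; cat > h.py <<'E'
import numpy as np, cv2
from plant import robot, eyes
from scipy.spatial.transform import Rotation as Ro
def ray(cam,uv,z,c=None):
    c=c or eyes.calibration(cam)
    K,R,t=map(np.array,(c["K"],c["R"],c["t"]))
    d=R.T@np.linalg.solve(K,[uv[0],uv[1],1]); o=-R.T@t
    return o+d*(z-o[2])/d[2]
def proj(cam,X):
    c=eyes.calibration(cam);p=np.array(c["R"])@X+np.array(c["t"]);p=np.array(c["K"])@p;return p[:2]/p[2]
Z=dict(tube_mid=.03,collar_mid=.015,nut_mid=.015,square_tube_mid=.0225,sprocket_mid=.018,channel_mid=.0225,tray_two=0,tray_three=0,pot=0,hammer=0)
E
python3 - <<'E'
from h import *
for cam in ["top","scene"]:
    im=eyes.read_camera(cam); cv2.imwrite(f"pics/{cam}0.png",cv2.resize(im[:,:,::-1],(800,600),interpolation=cv2.INTER_CUBIC))
    cv2.imwrite(f"pics/raw_{cam}.png",im[:,:,::-1])
    for n in Z:
        for d in eyes.place_of(cam,n)[:4]:
            print(cam,n,round(d["conf"],2),np.round(d["xy"],1),np.round(ray(cam,d["xy"],Z[n]),4)[:2])
s=robot.read_state();print(s["t"],s["orientation"],s["tool_pos"],s["opening"],robot.grip_point_offset)
E
```

```text
top tube_mid 0.73 [283.6 143.6] [ 0.6511 -0.0633]
top tube_mid 0.28 [143.2 187.3] [0.5369 0.2614]
top collar_mid 0.84 [284.5 184.2] [ 0.5559 -0.069 ]
top nut_mid 0.53 [227.2 140.8] [0.6561 0.0713]
top square_tube_mid 0.68 [311.7 102. ] [ 0.7566 -0.1294]
top square_tube_mid 0.57 [230.4 174.8] [0.5735 0.0604]
top square_tube_mid 0.4 [284.8 144. ] [ 0.6517 -0.0668]
top sprocket_mid 0.85 [285.9 259.5] [ 0.378  -0.0764]
top sprocket_mid 0.7 [182.5 273.3] [0.3401 0.1638]
top sprocket_mid 0.6 [225.7 261.6] [0.3695 0.0646]
top channel_mid 0.44 [282.1 220.1] [ 0.47   -0.0648]
top tray_two 0.96 [364.9 198.6] [ 0.5282 -0.2675]
top tray_three 0.8 [142.2 185.4] [0.5437 0.2717]
top pot 0.75 [368.  198.7] [ 0.5282 -0.2751]
top pot 0.7 [214.8  95.6] [0.7703 0.1064]
top hammer 0.75 [281.8 220.9] [ 0.4683 -0.0659]
top hammer 0.61 [308.4 101.3] [ 0.7649 -0.1245]
scene tube_mid 0.76 [284.8 233.8] [ 0.6475 -0.0597]
scene collar_mid 0.82 [248.6 222.3] [ 0.5622 -0.0668]
scene nut_mid 0.91 [308.8 194.2] [0.6517 0.0624]
scene sprocket_mid 0.78 [178.1 195.9] [ 0.3856 -0.0864]
scene sprocket_mid 0.74 [247.3 163.1] [0.4832 0.0699]
scene sprocket_mid 0.55 [218.5 115.2] [0.3398 0.1693]
scene channel_mid 0.93 [217.7 200.5] [ 0.475  -0.0552]
scene tray_two 0.68 [185.2 301.5] [ 0.5299 -0.2759]
scene hammer 0.82 [323.4 296.4] [ 0.7733 -0.134 ]
1.1 [-3.10270728e+00 -4.92462484e-01 -1.33444986e-05] [ 0.18580272 -0.57049291  0.21863264] 0.09324283471154289 0.0188
```

View pics/top0.png

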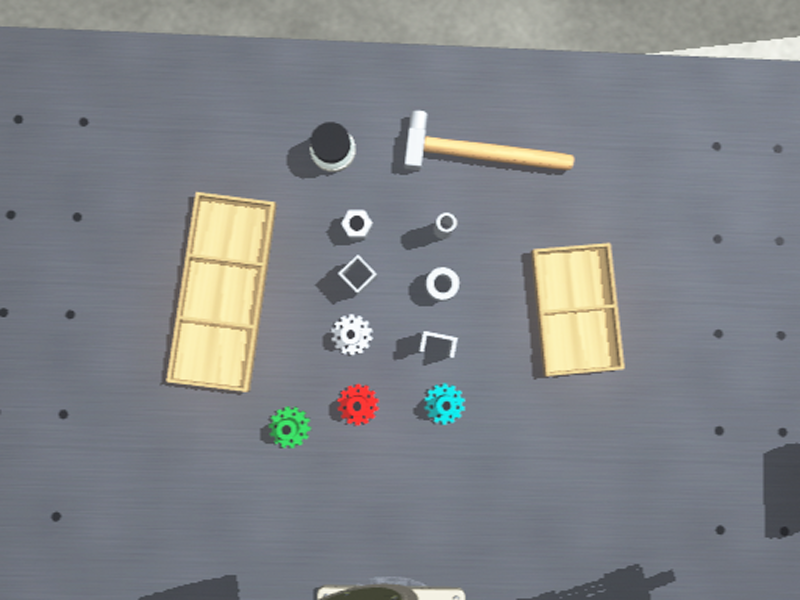

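View pics/scene0.png

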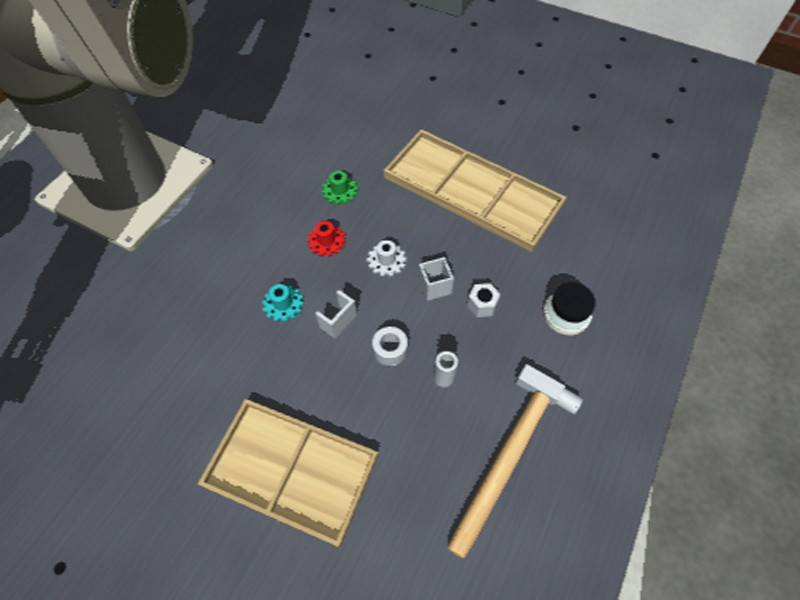

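The candidates for sprocket_mid, in top-picture pixels (800x600), are steel (351,334), red (357,405), green (290,427) and turquoise (445,405). The steel one fits, because coloured look-alikes are to be left alone. I'll confirm it in a crop and measure all the part outlines.

```bash
python3 - <<'E'
from h import *
im=cv2.imread("pics/raw_top.png")
hsv=cv2.cvtColor(im,cv2.COLOR_BGR2HSV)
m=((hsv[...,2]>185)&(hsv[...,1]<40)).astype(np.uint8)
n,l,st,ce=cv2.connectedComponentsWithStats(m)
for i in range(1,n):
    x,y,w,h,a=st[i]
    if a>25 and 190<x<310 and 120<y<240:
        c=max(cv2.findContours((l==i).astype(np.uint8),cv2.RETR_EXTERNAL,cv2.CHAIN_APPROX_NONE)[0],key=len)
        print("blob",x,y,w,h,a,"minrect",cv2.minAreaRect(c),"circ",cv2.minEnclosingCircle(c))
        print(" z=.06,.045,.036,.03 :",[np.round(ray("top",cv2.minEnclosingCircle(c)[0],z)[:2],4).tolist() for z in (.06,.045,.036,.03,.006)])
# trays: yellow
m=((hsv[...,0]>12)&(hsv[...,0]<32)&(hsv[...,1]>60)).astype(np.uint8)
n,l,st,ce=cv2.connectedComponentsWithStats(m)
for i in range(1,n):
    if st[i,4]>1500:
        c=max(cv2.findContours((l==i).astype(np.uint8),cv2.RETR_EXTERNAL,cv2.CHAIN_APPROX_NONE)[0],key=len)
        b=cv2.boxPoints(cv2.minAreaRect(c)); w=np.array([ray("top",p,.018)[:2] for p in b])
        print("tray",b.tolist(),"\n",w.round(4).tolist(),w.mean(0).round(4),np.linalg.norm(np.diff(w,axis=0),axis=1), "ang",[np.degrees(np.arctan2(*(w[k+1]-w[k])[::-1])).round(1) for k in range(3)])
cv2.imwrite("pics/crop1.png",cv2.resize(im[120:290,160:320],(752,600*799//600),interpolation=cv2.INTER_CUBIC)[:600])
cv2.imwrite("pics/crop1.png",cv2.resize(im[125:245,195:310],(575,600),interpolation=cv2.INTER_CUBIC))
E
```

```text
blob 219 134 20 17 184 minrect ((228.5, 142.0), (16.0, 19.0), 90.0) circ ((228.36666870117188, 142.0), 9.633431434631348)
 z=.06,.045,.036,.03 : [[0.6445, 0.0658], [0.6474, 0.0667], [0.6492, 0.0672], [0.6504, 0.0675], [0.6551, 0.0689]]
blob 279 136 14 13 77 minrect ((285.25, 141.75001525878906), (12.727920532226562, 12.020814895629883), 45.0) circ ((285.5, 141.5), 6.670932292938232)
 z=.06,.045,.036,.03 : [[0.6502, -0.0652], [0.6533, -0.0664], [0.6551, -0.0672], [0.6563, -0.0677], [0.6611, -0.0697]]
blob 217 163 24 24 107 minrect ((228.25003051757812, 174.75001525878906), (16.970561981201172, 17.677669525146484), 45.0) circ ((228.45668029785156, 174.5397186279297), 11.55260181427002)
 z=.06,.045,.036,.03 : [[0.5696, 0.063], [0.5714, 0.0638], [0.5724, 0.0643], [0.5731, 0.0646], [0.5758, 0.0659]]
blob 273 171 21 21 240 minrect ((283.0, 181.0), (20.0, 20.0), 90.0) circ ((283.0677490234375, 180.69354248046875), 10.596885681152344)
 z=.06,.045,.036,.03 : [[0.5595, -0.0618], [0.5611, -0.063], [0.562, -0.0637], [0.5626, -0.0642], [0.5651, -0.0661]]
blob 212 201 27 26 397 minrect ((225.36695
[... 578 characters left out ...]
11083984, 243.9071044921875], [124.0953598022461, 121.36430358886719], [177.10269165039062, 129.31539916992188], [158.72128295898438, 251.8582000732422]] 
 [[0.4032, 0.3441], [0.6938, 0.3175], [0.6791, 0.1913], [0.3881, 0.221]] [0.5411 0.2685] [0.2917587  0.12701552 0.29251058] ang [np.float64(-5.2), np.float64(-96.6), np.float64(174.2)]
tray [[338.9389953613281, 159.4512481689453], [390.1950988769531, 153.75611877441406], [399.2926330566406, 235.63417053222656], [348.0365295410156, 241.3292999267578]] 
 [[0.6195, -0.1986], [0.6375, -0.3231], [0.4411, -0.3458], [0.4243, -0.223]] [ 0.5306 -0.2726] [0.12587748 0.1977431  0.12400881] ang [np.float64(-81.7), np.float64(-173.4), np.float64(97.8)]
```

View pics/crop1.png

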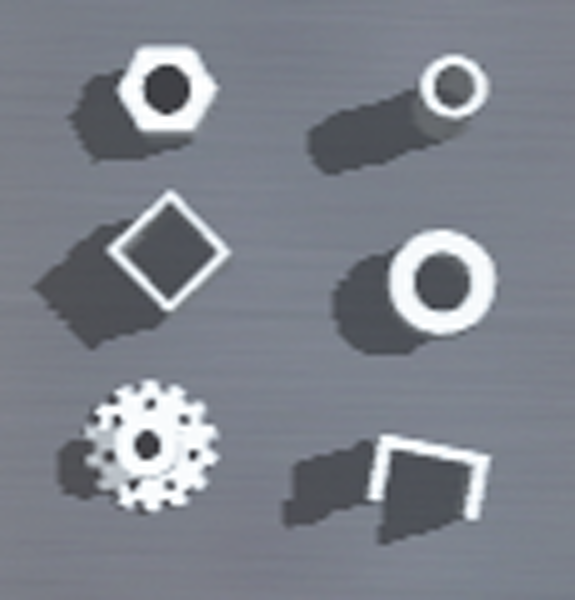

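The crop confirms it: the uncoloured sprocket's hub is at crop (147,445), raw (224,214), next to the square tube. The U-channel is at crop (430,475). My first move turns the tool square to the world axes and crosses to above the tube.

Request:
{"fn": "apply_moves", "kwargs": {
  "steps": [0,0,0,0,0,1,100,0,0,0,0,0,1,100,0,0,0,0,0,1,100,0.9,-0.97,0,0,0,0,100,0.9,-0.97,0,0,0,0,100,0.9,-0.97,0,0,0,0,100,0.9,-0.97,0,0,0,0,100,0.9,-0.97,0,0,0,0,100,0.9,-0.97,0,0,0,0,100,0.9,-0.97,0,0,0,0,100,0.9,-0.97,0,0,0,0,100,0.9,-0.97,0,0,0,0,100],
  "grip_force": 30
}}

```text
t: 2.1
tool_pos: [0.4297, -0.3068, 0.2189]
orientation: [3.141, 0.001, 0.001]
force: [1.5, -1.1, -0.2]
opening: 0.093
gripper_force: 0.0
```

Request:
{"fn": "apply_moves", "kwargs": {
  "steps": [0.8,-0.9,0,0,0,0,100,0.8,-0.9,0,0,0,0,100,0.8,-0.9,0,0,0,0,100,0.8,-0.9,0,0,0,0,100,0.8,-0.9,0,0,0,0,100,0.8,-0.9,0,0,0,0,100,0.8,-0.9,0,0,0,0,100,0.8,-0.9,0,0,0,0,100,0.8,-0.9,0,0,0,0,100,0.1,0,0,0,0,0,100,0,0,0,0,0,0,100]
}}

```text
t: 3.02
tool_pos: [0.6483, -0.0635, 0.218]
orientation: [-3.141, -0.006, 0.001]
force: [-0.3, -0.9, 0.4]
opening: 0.0931
gripper_force: 0.0
```

```bash
cat > w.py <<'E'
from h import *
import sys
s=robot.read_state(); print(s["t"],np.round(s["tool_pos"],4),np.round(s["orientation"],3))
c=eyes.calibration("wrist"); im=eyes.read_camera("wrist")
cv2.imwrite(f"pics/{sys.argv[1]}.png",im[:,:,::-1]); np.savez(f"pics/{sys.argv[1]}.npz",**c)
for n in sys.argv[2:]:
    for d in eyes.place_of("wrist",n)[:3]: print(n,round(d["conf"],2),np.round(d["xy"],1),np.round(ray("wrist",d["xy"],Z[n],c),4)[:2])
E
python3 w.py w1 tube_mid nut_mid collar_mid square_tube_mid sprocket_mid
```

```text
3.0167 [ 0.6483 -0.0635  0.218 ] [-3.141e+00 -6.000e-03  1.000e-03]
tube_mid 0.63 [255.  174.5] [ 0.6486 -0.0671]
nut_mid 0.86 [141.4 167.9] [0.6532 0.0689]
collar_mid 0.67 [256.9 239.5] [ 0.5613 -0.07  ]
sprocket_mid 0.96 [259.9 361.5] [ 0.376  -0.0755]
sprocket_mid 0.74 [ 99.1 381.6] [0.3401 0.157 ]
sprocket_mid 0.67 [142.7 169.4] [0.652  0.0664]
```

View pics/w1.png

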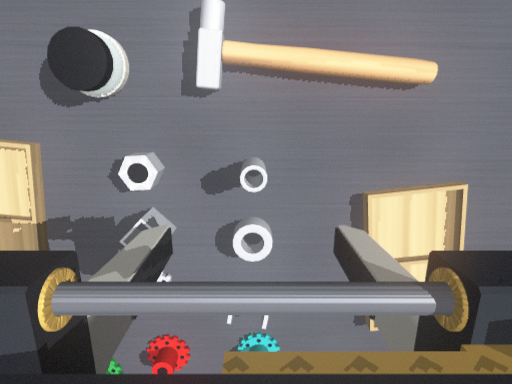

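The wrist picture shows the tube's top at (254,177), the nut's at (138,173) and the collar's at (253,242), with nothing in the way of the fingers at the tube. I'll use these to refine the positions and the angles of the nut and square tube.

```bash
python3 - <<'E'
from h import *
c=dict(np.load("pics/w1.npz")); im=cv2.imread("pics/w1.png"); hsv=cv2.cvtColor(im,cv2.COLOR_BGR2HSV)
m=((hsv[...,2]>215)&(hsv[...,1]<40)).astype(np.uint8)
n,l,st,ce=cv2.connectedComponentsWithStats(m)
for i in range(1,n):
    x,y,w,h,a=st[i]
    if a>60 and 100<x<300 and 140<y<280: print(st[i],[ray("wrist",[x+w/2-.5,y+h/2-.5],z,c)[:2].round(4).tolist() for z in (.06,.03)])
# angles: top image
t=cv2.imread("pics/raw_top.png"); hsv=cv2.cvtColor(t,cv2.COLOR_BGR2HSV)
B=5
def edges(pts,z):
    w=np.array([ray("top",[195+p[0]/B-.4,125+p[1]/B-.4],z)[:2] for p in pts]); 
    d=np.roll(w,-1,0)-w; print(w.mean(0).round(4),np.degrees(np.arctan2(d[:,1],d[:,0])).round(1),np.linalg.norm(d,axis=1).round(4))
edges([(170,190),(232,250),(170,312),(107,250)],.045)
edges([(139,46),(198,45),(218,89),(194,132),(137,132),(117,89)],.03)
E
```

```text
[118 155  40  35 690] [[0.657, 0.0572], [0.6512, 0.0684]]
[240 165  27  27 286] [[0.651, -0.0647], [0.6445, -0.0648]]
[233 224  39  37 744] [[0.5776, -0.0638], [0.5644, -0.0638]]
[0.571  0.0636] [-132.4  137.1   47.2  -44.2] [0.0401 0.0405 0.0409 0.0403]
[0.6495 0.0683] [ -87.  -153.9  153.1   92.    26.7  -24.7] [0.0279 0.0231 0.0235 0.0268 0.0226 0.023 ]
```

Request:
{"fn": "apply_moves", "kwargs": {
  "steps": [0.07,0.05,0.9,0,0,0,100,0,0,1,0,0,0,100,0,0,1,0,0,0,100,0,0,1,0,0,0,100,0,0,1,0,0,0,100,0,0,0.9,0,0,0,100,0,0,0.73,0,0,0,100,0,0,0,0,0,0,25,0,0,0,0,0,0,15,0,0,0,0,0,0,15,0,0,0,0,0,0,15,0,0,0,0,0,0,15]
}}

```text
t: 4.32
tool_pos: [0.6513, -0.0673, 0.0254]
orientation: [3.141, 0.001, 0.006]
force: [-0.2, -0.5, 0.2]
opening: 0.0642
gripper_force: 0.0
```

Request:
{"fn": "apply_moves", "kwargs": {
  "steps": [0,0,0.1,0,0,0,10,0,0,0,0,0,0,10,0,0,0,0,0,0,10,0,0,0,0,0,0,10,0,0,0,0,0,0,10,0,0,0,0,0,0,10,0,0,0,0,0,0,10,0,0,0,0,0,0,10,0,0,0,0,0,0,10]
}}

```text
t: 5.07
tool_pos: [0.6496, -0.0666, 0.0198]
orientation: [-3.141, -0.001, 0.0]
force: [-0.4, 2.9, 1.1]
opening: 0.0293
gripper_force: 30.0
```

Request:
{"fn": "apply_moves", "kwargs": {
  "steps": [0,0,-0.5,0,0,0,10,0,0,-1,0,0,0,10,0,0,-1,0,0,0,10,0,0,-0.6,0,0,0,10,-0.35,0.95,0,0,0,0,10,-0.35,0.95,0,0,0,0,10,-0.35,0.95,0,0,0,0,10,-0.35,0.95,0,0,0,0,10,-0.35,0.95,0,0,0,0,10,-0.35,0.95,0,0,0,0,10,-0.3,0.95,0,0,0,0,10,0,0,0,0,0,0,10]
}}

```text
t: 6.07
tool_pos: [0.5756, -0.272, 0.1137]
orientation: [3.139, -0.006, -0.001]
force: [-0.1, 0.0, -1.3]
opening: 0.0293
gripper_force: 30.0
```

Request:
{"fn": "apply_moves", "kwargs": {
  "steps": [0.05,-0.1,1,0,0,0,10,0,0,1,0,0,0,10,0,0,0.6,0,0,0,10,0,0,0.25,0,0,0,10,0,0,0,0,0,0,10,0,0,0,0,0,0,10]
}}

```text
t: 6.57
tool_pos: [0.5796, -0.2634, 0.0281]
orientation: [3.141, 0.001, 0.001]
force: [-0.6, 0.6, -2.8]
opening: 0.029
gripper_force: 30.0
```

Request:
{"fn": "apply_moves", "kwargs": {
  "steps": [0,0,0.04,0,0,0,10,0,0,0.04,0,0,0,10,0,0,0,0,0,0,10]
}}

```text
t: 6.82
tool_pos: [0.5796, -0.2636, 0.0255]
orientation: [3.141, 0.001, 0.001]
force: [-0.1, 1.4, -1.7]
opening: 0.0292
gripper_force: 30.0
```

Request:
{"fn": "apply_moves", "kwargs": {
  "steps": [0,0,0.04,0,0,0,10,0,0,0,0,0,0,50,0,0,0,0,0,0,50,0,0,0,0,0,0,50,0,0,0,0,0,0,50,0,0,-0.5,0,0,0,60,0,0,-1,0,0,0,70,0,0,-1,0,0,0,80,0,0,-1,0,0,0,80]
}}

```text
t: 7.57
tool_pos: [0.5787, -0.2631, 0.1294]
orientation: [-3.141, -0.001, 0.002]
force: [0.4, -0.8, -0.4]
opening: 0.0687
gripper_force: 0.0
```

```bash
python3 - <<'E'
from h import *
s=robot.read_state();print(s["t"],s["tool_pos"],s["opening"])
im=eyes.read_camera("scene");cv2.imwrite("pics/s2.png",cv2.resize(im[180:350,100:330,::-1],None,fx=3,fy=3,interpolation=cv2.INTER_CUBIC))
E
```

```text
7.5667 [ 0.57872869 -0.26311835  0.1294058 ] 0.06865432606375745
```

View pics/s2.png

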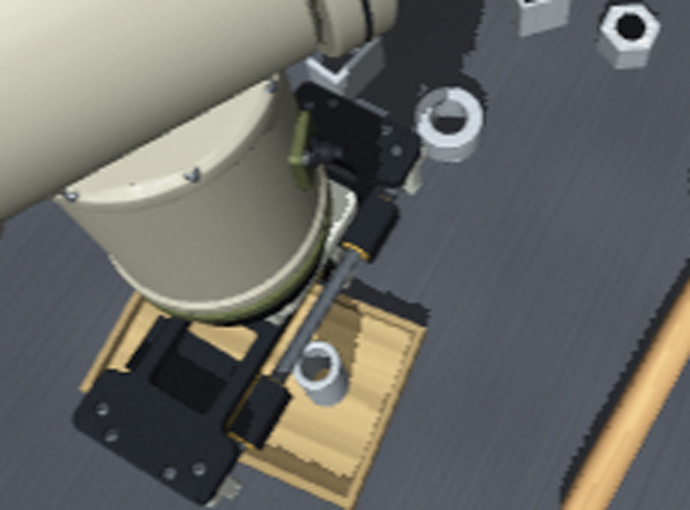

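The picture shows the tube standing upright in the far pocket, at crop (322,375). Next is the nut.

Request:
{"fn": "apply_moves", "kwargs": {
  "steps": [0.2,-0.92,0,0,0,0,75,0.2,-0.92,0,0,0,0,75,0.2,-0.92,0,0,0,0,75,0.2,-0.92,0,0,0,0,75,0.2,-0.92,0,0,0,0,75,0.2,-0.92,0,0,0,0,75,0.2,-0.92,0,0,0,0,75,0.2,-0.92,0,0,0,0,75,0.2,-0.92,0,0,0,0,75,0.2,-0.92,0,0,0,0,75,0.2,-0.92,0,0,0,0,75,0.2,-0.92,0,0,0,0,75]
}}

```text
t: 8.62
tool_pos: [0.6512, 0.0693, 0.1286]
orientation: [3.142, 0.001, 0.0]
force: [-0.0, -0.7, 0.0]
opening: 0.0698
gripper_force: 0.0
```

Request:
{"fn": "apply_moves", "kwargs": {
  "steps": [0,0,0,0,0,0.97,75,0,0,0,0,0,0.97,75,0,0,0,0,0,0.97,75,0,0,0,0,0,0.97,75,0,0,0,0,0,0.97,75,0,0,0,0,0,0,75]
}}

```text
t: 9.12
tool_pos: [0.651, 0.0679, 0.1285]
orientation: [3.039, -0.795, 0.0]
force: [-0.4, 0.8, 0.6]
opening: 0.0695
gripper_force: 0.0
```

```bash
python3 w.py w2 nut_mid; python3 - <<'E'
from h import *
s=robot.read_state();print(s["q"])
R=Ro.from_rotvec(s["orientation"]).as_matrix();print(R[:,1]); print(R.T@(np.array([.6505,.068,.012])-s["tool_pos"])/.03)
E
```

```text
9.1167 [0.651  0.0679 0.1285] [ 3.039 -0.795  0.   ]
nut_mid 0.85 [251.9 192.4] [0.6502 0.0686]
[2.55902497e-02 3.29901799e-01 1.42390315e+00 3.80025604e-05
 1.38775488e+00 2.10017387e+00]
[-4.82751808e-01 -8.75757209e-01 -4.88333108e-05]
[-0.01652487  0.00524137  3.88516864]
```

Request:
{"fn": "apply_moves", "kwargs": {
  "steps": [0,0,1,0,0,0,75,0,0,1,0,0,0,75,0,0,1,0,0,0,75,0,0,0.7,0,0,0,75,0,0,0.33,0,0,0,70,0,0,0,0,0,0,20,0,0,0,0,0,0,20,0,0,0,0,0,0,20,0,0,0,0,0,0,20,0,0,0,0,0,0,20,0,0,0,0,0,0,20,0,0,0,0,0,0,20]
}}

```text
t: 10.22
tool_pos: [0.6528, 0.0679, 0.0102]
orientation: [-3.04, 0.788, -0.006]
force: [-0.6, -0.5, 6.3]
opening: 0.0397
gripper_force: 29.9
```

Request:
{"fn": "apply_moves", "kwargs": {
  "steps": [0,0,-0.5,0,0,0,20,0,0,-1,0,0,0,20,0,0,-1,0,0,0,20,0,0,-0.6,0,0,0,20,0.047,0.915,0,0,0,0,20,0.047,0.915,0,0,0,0,20,0.047,0.915,0,0,0,0,20,0.047,0.915,0,0,0,0,20,0.047,0.915,0,0,0,0,20,0.047,0.915,0,0,0,0,20,0.047,0.915,0,0,0,0,20]
}}

```text
t: 11.13
tool_pos: [0.5655, -0.1059, 0.1018]
orientation: [3.041, -0.788, 0.001]
force: [-0.2, -0.0, -1.3]
opening: 0.0401
gripper_force: 29.9
```

Request:
{"fn": "apply_moves", "kwargs": {
  "steps": [0.047,0.915,0,0,0,0,20,0.047,0.915,0,0,0,0,20,0.047,0.915,0,0,0,0,20,0.047,0.915,0,0,0,0,20,0.047,0.915,0,0,0,0,20,0.047,0.915,0,0,0,0,20,0.047,0.915,0,0,0,0,20,0,0,0,0,0,0,20]
}}

```text
t: 11.8
tool_pos: [0.4796, -0.2816, 0.1019]
orientation: [3.038, -0.792, 0.001]
force: [0.6, -0.2, -1.8]
opening: 0.0399
gripper_force: 29.9
```

Request:
{"fn": "apply_moves", "kwargs": {
  "steps": [0.1,-0.1,1,0,0,0,20,0,0,1,0,0,0,20,0,0,0.6,0,0,0,20,0,0,0.2,0,0,0,20,0,0,0.05,0,0,0,20,0,0,0,0,0,0,20,0,0,0,0,0,0,20]
}}

```text
t: 12.38
tool_pos: [0.4864, -0.2766, 0.0164]
orientation: [3.041, -0.788, 0.002]
force: [0.2, 0.7, -2.3]
opening: 0.0401
gripper_force: 29.9
```

Request:
{"fn": "apply_moves", "kwargs": {
  "steps": [0,0,0.05,0,0,0,20,0,0,0.04,0,0,0,20,0,0,0,0,0,0,20]
}}

```text
t: 12.63
tool_pos: [0.4867, -0.277, 0.0148]
orientation: [3.041, -0.788, 0.003]
force: [-2.9, 2.6, 10.3]
opening: 0.0397
gripper_force: 29.9
```

Request:
{"fn": "apply_moves", "kwargs": {
  "steps": [0,0,0,0,0,0,62,0,0,0,0,0,0,62,0,0,0,0,0,0,62,0,0,-0.5,0,0,0,62,0,0,-1,0,0,0,62,0,0,-1,0,0,-0.97,62,0,0,-1,0,0,-0.97,62,0,0,0,0,0,-0.97,62,0,0,0,0,0,-0.97,62,0,0,0,0,0,-0.97,62,0,0,0,0,0,0,62]
}}

```text
t: 13.55
tool_pos: [0.4857, -0.2765, 0.1178]
orientation: [3.141, 0.009, 0.001]
force: [0.5, 0.5, -0.2]
opening: 0.0579
gripper_force: 0.0
```

Request:
{"fn": "apply_moves", "kwargs": {
  "steps": [0,-0.96,0,0,0,0,62,0,-0.96,0,0,0,0,62,0,-0.96,0,0,0,0,62,0,-0.96,0,0,0,0,62,0,-0.96,0,0,0,0,62,0,-0.96,0,0,0,0,62,0,-0.96,0,0,0,0,62,0,-0.96,0,0,0,0,62,0,-0.96,0,0,0,0,62,0,-0.96,0,0,0,0,62,0,-0.96,0,0,0,0,62,0,-0.96,0,0,0,0,62]
}}

```text
t: 14.55
tool_pos: [0.4852, 0.0705, 0.1175]
orientation: [3.142, -0.005, 0.0]
force: [-0.1, 0.1, 0.8]
opening: 0.0577
gripper_force: 0.0
```

Request:
{"fn": "apply_moves", "kwargs": {
  "steps": [-0.1,0,0,0,0,0,62,0,0,0,0,0,0,62]
}}

```text
t: 14.72
tool_pos: [0.4819, 0.0703, 0.1173]
orientation: [3.141, 0.001, -0.001]
force: [-0.6, -1.2, -0.0]
opening: 0.0579
gripper_force: 0.0
```

```bash
python3 w.py w3 sprocket_mid
```

```text
14.7167 [0.4819 0.0703 0.1173] [ 3.141e+00  1.000e-03 -1.000e-03]
sprocket_mid 0.92 [161.8 334.8] [0.3366 0.1605]
sprocket_mid 0.86 [252.1 193.6] [0.483  0.0699]
```

View pics/w3.png

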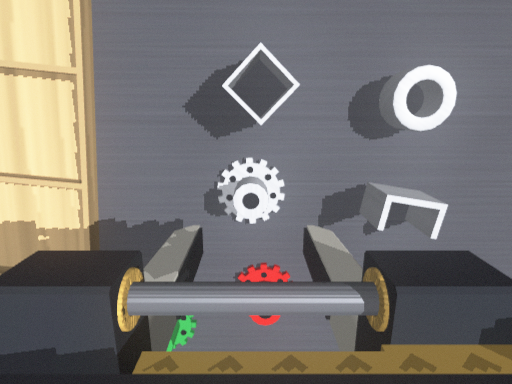

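The wrist picture shows the steel sprocket at (251,193), centred under the gripper, with the red one well clear behind at (264,290). I'll descend onto the hub.

Request:
{"fn": "apply_moves", "kwargs": {
  "steps": [0.02,0,1,0,0,0,62,0,0,1,0,0,0,62,0,0,1,0,0,0,62,0,0,0.45,0,0,0,62,0,0,0,0,0,0,15,0,0,0,0,0,0,10,0,0,0,0,0,0,10,0,0,0,0,0,0,10,0,0,0,0,0,0,10,0,0,0,0,0,0,10,0,0,0,0,0,0,10]
}}

```text
t: 15.73
tool_pos: [0.4847, 0.0692, 0.0159]
orientation: [-3.142, -0.001, -0.005]
force: [-0.8, 0.2, 7.0]
opening: 0.0291
gripper_force: 30.0
```

Request:
{"fn": "apply_moves", "kwargs": {
  "steps": [0,0,-0.5,0,0,0,10,0,0,-1,0,0,0,10,0,0,-1,0,0,0,10,0,0,-0.5,0,0,0,10,-0.17,-0.99,0,0,0,0,10,-0.17,-0.99,0,0,0,0,10,-0.17,-0.99,0,0,0,0,10,-0.17,-0.99,0,0,0,0,10,-0.17,-0.99,0,0,0,0,10,-0.17,-0.99,0,0,0,0,10,-0.17,-0.99,0,0,0,0,10,0,0,0,0,0,0,10]
}}

```text
t: 16.73
tool_pos: [0.4458, 0.2815, 0.1043]
orientation: [-3.139, -0.006, 0.0]
force: [0.7, 0.4, -2.7]
opening: 0.0295
gripper_force: 30.0
```

Request:
{"fn": "apply_moves", "kwargs": {
  "steps": [0,0,0,0,0,0,10]
}}

```text
t: 16.82
tool_pos: [0.4465, 0.2782, 0.104]
orientation: [3.141, 0.006, -0.0]
force: [0.1, -0.7, -2.5]
opening: 0.0295
gripper_force: 30.0
```

```bash
python3 w.py w4 tray_three; python3 - <<'E'
from h import *
a=np.radians(-5.5)
for X in [(.542,.2705)]:
  for k in (-.145,-.05,.05,.145):
    for e in (-.06,.06):
      p=np.array([X[0]+k*np.cos(a)-e*np.sin(a),X[1]+k*np.sin(a)+e*np.cos(a),.018]);print(k,e,proj("wrist",p).round(0))
E
```

```text
16.8167 [0.4465 0.2782 0.104 ] [ 3.141  0.006 -0.   ]
tray_three 0.81 [262.3  76.9] [0.5448 0.2698]
-0.145 -0.06 [310. 259.]
-0.145 0.06 [174. 247.]
-0.05 -0.06 [327. 152.]
-0.05 0.06 [178. 138.]
0.05 -0.06 [349.  15.]
0.05 0.06 [183.  -3.]
0.145 -0.06 [ 375. -148.]
0.145 0.06 [ 189. -171.]
```

View pics/w4.png

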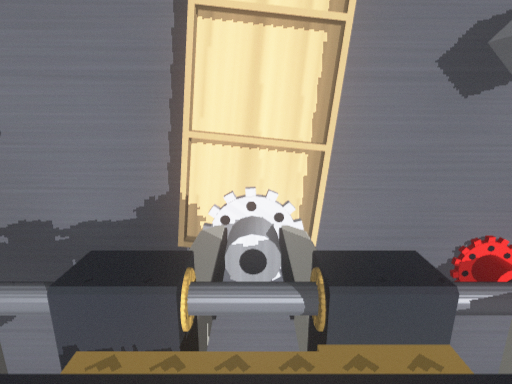

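The picture shows the held sprocket at (252,230) within the near pocket's outline, columns 182–325 and rows 143–244. My tray estimate agrees to about 2 mm, so I'll lower it.

Request:
{"fn": "apply_moves", "kwargs": {
  "steps": [0.07,0,1,0,0,0,10,0,0,1,0,0,0,10,0,0,0.55,0,0,0,10,0,0,0.15,0,0,0,10,0,0,0,0,0,0,10,0,0,0.04,0,0,0,10,0,0,0,0,0,0,10]
}}

```text
t: 17.5
tool_pos: [0.4502, 0.2768, 0.0228]
orientation: [-3.141, 0.0, -0.002]
force: [0.1, -0.2, -2.1]
opening: 0.0294
gripper_force: 30.0
```

Request:
{"fn": "apply_moves", "kwargs": {
  "steps": [0,0,0.05,0,0,0,10,0,0,0.04,0,0,0,10,0,0,0,0,0,0,10]
}}

```text
t: 17.75
tool_pos: [0.4503, 0.2772, 0.0203]
orientation: [-3.141, -0.001, -0.003]
force: [1.0, -2.9, 2.8]
opening: 0.0294
gripper_force: 30.0
```

Request:
{"fn": "apply_moves", "kwargs": {
  "steps": [0,0,0.02,0,0,0,10,0,0,0,0,0,0,50,0,0,0,0,0,0,50,0,0,0,0,0,0,50,0,0,-0.5,0,0,0,50,0,0,-1,0,0,0,60,0,0,-1,0,0,0,80,0,0,-1,0,0,0,80]
}}

```text
t: 18.42
tool_pos: [0.4487, 0.2769, 0.1242]
orientation: [3.141, 0.001, -0.002]
force: [0.4, -0.3, -0.2]
opening: 0.062
gripper_force: 0.0
```

Request:
{"fn": "apply_moves", "kwargs": {
  "steps": [0.32,0.95,0,0,0,0,80,0.32,0.95,0,0,0,0,80,0.32,0.95,0,0,0,0,80,0.32,0.95,0,0,0,0,80,0.32,0.95,0,0,0,0,80,0.32,0.95,0,0,0,0,80,0.32,0.95,0,0,0,0,80,0.32,0.95,0,0,0,0,80,0.32,0.95,0,0,0,0,80,0.32,0.95,0,0,0,0,80,0.32,0.95,0,0,0,0,80,0.28,0.95,0,0,0,0,80]
}}

```text
t: 19.42
tool_pos: [0.5639, -0.0663, 0.1235]
orientation: [-3.141, -0.001, -0.0]
force: [0.5, -0.1, -0.1]
opening: 0.0744
gripper_force: 0.0
```

Request:
{"fn": "apply_moves", "kwargs": {
  "steps": [0,0,0,0,0,0,80,0,0,0,0,0,0,80]
}}

```text
t: 19.58
tool_pos: [0.5636, -0.0662, 0.1233]
orientation: [-3.141, 0.003, 0.0]
force: [-1.1, 0.2, -0.6]
opening: 0.0745
gripper_force: 0.0
```

```bash
python3 w.py w5 collar_mid
```

```text
19.5833 [ 0.5636 -0.0662  0.1233] [-3.141e+00  3.000e-03  0.000e+00]
collar_mid 0.94 [251.  190.8] [ 0.565  -0.0655]
```

Well centred. Down to TCP z of about 7 mm, then close.

Request:
{"fn": "apply_moves", "kwargs": {
  "steps": [0.02,-0.03,1,0,0,0,80,0,0,1,0,0,0,80,0,0,1,0,0,0,80,0,0,0.6,0,0,0,80,0,0,0.25,0,0,0,80,0,0,0,0,0,0,30,0,0,0,0,0,0,30,0,0,0,0,0,0,30,0,0,0,0,0,0,30,0,0,0,0,0,0,30,0,0,0,0,0,0,30]
}}

```text
t: 20.6
tool_pos: [0.5657, -0.064, 0.0101]
orientation: [3.142, 0.001, 0.005]
force: [-0.2, 2.5, 7.2]
opening: 0.0489
gripper_force: 29.8
```

Request:
{"fn": "apply_moves", "kwargs": {
  "steps": [0,0,-0.5,0,0,0,30,0,0,-1,0,0,0,30,0,0,-1,0,0,0,30,0,0,-0.5,0,0,0,30]
}}

```text
t: 20.93
tool_pos: [0.5656, -0.0644, 0.1019]
orientation: [3.141, 0.001, 0.006]
force: [0.7, -1.0, -2.9]
opening: 0.0493
gripper_force: 29.7
```

Request:
{"fn": "apply_moves", "kwargs": {
  "steps": [0.2,-0.9,0,0,0,0,30,0.2,-0.9,0,0,0,0,30,0.2,-0.9,0,0,0,0,30,0.2,-0.9,0,0,0,0,30,0.2,-0.9,0,0,0,0,30,0.2,-0.9,0,0,0,0,30,0.2,-0.9,0,0,0,0,30,0.2,-0.9,0,0,0,0,30,0.2,-0.9,0,0,0,0,30,0.2,-0.9,0,0,0,0,30,0.2,-0.9,0,0,0,0,30,0.2,-0.9,0,0,0,0,30]
}}

```text
t: 21.93
tool_pos: [0.6357, 0.2612, 0.0977]
orientation: [3.141, 0.001, -0.001]
force: [0.1, -0.4, -4.1]
opening: 0.049
gripper_force: 29.7
```

Request:
{"fn": "apply_moves", "kwargs": {
  "steps": [0,0,0,0,0,0,30,0,0,0,0,0,0,30]
}}

```text
t: 22.1
tool_pos: [0.6354, 0.2614, 0.0975]
orientation: [3.141, 0.005, -0.001]
force: [0.2, -0.8, -3.8]
opening: 0.049
gripper_force: 29.7
```

Request:
{"fn": "apply_moves", "kwargs": {
  "steps": [0.05,0,1,0,0,0,30,0,0,1,0,0,0,30,0,0,0.55,0,0,0,30,0,0,0.2,0,0,0,30,0,0,0,0,0,0,30,0,0,0.04,0,0,0,30,0,0,0,0,0,0,30]
}}

```text
t: 22.68
tool_pos: [0.6377, 0.2592, 0.0147]
orientation: [3.142, -0.0, 0.001]
force: [0.8, -0.7, -4.4]
opening: 0.0488
gripper_force: 29.7
```

Request:
{"fn": "apply_moves", "kwargs": {
  "steps": [0,0,0.05,0,0,0,30,0,0,0,0,0,0,30]
}}

```text
t: 22.85
tool_pos: [0.6381, 0.2597, 0.0137]
orientation: [3.142, 0.001, 0.002]
force: [0.5, -1.5, -0.3]
opening: 0.0492
gripper_force: 29.8
```

Request:
{"fn": "apply_moves", "kwargs": {
  "steps": [0,0,0.02,0,0,0,30,0,0,0,0,0,0,62,0,0,0,0,0,0,62,0,0,-0.5,0,0,0,62,0,0,-1,0,0,0,65,0,0,-1,0,0,0,75,0,0,-1,0,0,0,75]
}}

```text
t: 23.43
tool_pos: [0.6371, 0.2602, 0.1193]
orientation: [-3.141, -0.001, 0.0]
force: [0.3, 0.3, 1.0]
opening: 0.0679
gripper_force: 0.0
```

Request:
{"fn": "apply_moves", "kwargs": {
  "steps": [-0.32,0.93,0,0,0,0,75,-0.32,0.93,0,0,0,0,75,-0.32,0.93,0,0,0,0,75,-0.32,0.93,0,0,0,0,75,-0.32,0.93,0,0,0,0,75,-0.32,0.93,0,0,0,0,75,-0.32,0.93,0,0,0,0,75,0,0,0,0,0,-0.98,75,0,0,0,0,0,-0.98,75,0,0,0,0,0,-0.98,75,0,0,0,0,0,-0.98,75]
}}

```text
t: 24.35
tool_pos: [0.5707, 0.0646, 0.1187]
orientation: [3.074, 0.648, 0.002]
force: [-0.3, 0.1, 0.1]
opening: 0.0697
gripper_force: 0.0
```

Request:
{"fn": "apply_moves", "kwargs": {
  "steps": [0,0,0,0,0,-0.98,75,0,0,0,0,0,-0.98,75,0,0,0,0,0,-0.98,75,0,0,0,0,0,-0.98,75,0,0,0,0,0,0,75,0,0,0,0,0,0,75]
}}

```text
t: 24.85
tool_pos: [0.5707, 0.0649, 0.1183]
orientation: [2.882, 1.25, 0.002]
force: [0.2, 0.1, -0.6]
opening: 0.0696
gripper_force: 0.0
```

```bash
python3 w.py w6 square_tube_mid
```

```text
24.85 [0.5707 0.0649 0.1183] [2.882e+00 1.250e+00 2.000e-03]
square_tube_mid 0.83 [252.  196.1] [0.5704 0.064 ]
```

View pics/w6.png

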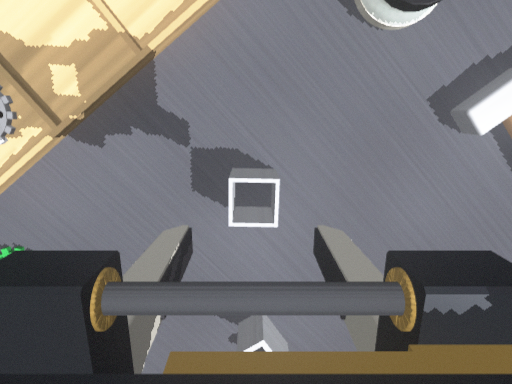

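The square tube is at (254,202), lined up with the fingers and clear of everything else. Descending.

Request:
{"fn": "apply_moves", "kwargs": {
  "steps": [0,0,1,0,0,0,75,0,0,1,0,0,0,75,0,0,1,0,0,0,75,0,0,0.4,0,0,0,70,0,0,0,0,0,0,20,0,0,0,0,0,0,20,0,0,0,0,0,0,20,0,0,0,0,0,0,20,0,0,0,0,0,0,20,0,0,0,0,0,0,20,0,0,0,0,0,0,20]
}}

```text
t: 25.87
tool_pos: [0.5722, 0.0648, 0.0177]
orientation: [2.879, 1.254, 0.006]
force: [-1.2, -0.4, 7.2]
opening: 0.0403
gripper_force: 29.9
```

Request:
{"fn": "apply_moves", "kwargs": {
  "steps": [0,0,-0.5,0,0,0,20,0,0,-1,0,0,0,20,0,0,-1,0,0,0,20,0,0,-0.5,0,0,0,20,0,0,0,0,0,0.98,20,0,0,0,0,0,0.98,20,0,0,0,0,0,0.98,20,0,0,0,0,0,0.98,20,0,0,0,0,0,0.98,20,0,0,0,0,0,0.98,20,0,0,0,0,0,0.98,20,0,0,0,0,0,0.98,20]
}}

```text
t: 26.87
tool_pos: [0.5705, 0.0647, 0.1058]
orientation: [3.142, -0.007, 0.001]
force: [0.4, 0.4, -1.6]
opening: 0.0401
gripper_force: 29.9
```

Request:
{"fn": "apply_moves", "kwargs": {
  "steps": [-0.13,-0.98,0,0,0,0,20,-0.13,-0.98,0,0,0,0,20,-0.13,-0.98,0,0,0,0,20,-0.13,-0.98,0,0,0,0,20,-0.13,-0.98,0,0,0,0,20,-0.13,-0.98,0,0,0,0,20,-0.13,-0.98,0,0,0,0,20,0,0,0,0,0,0,20,0,0,0,0,0,0,20]
}}

```text
t: 27.62
tool_pos: [0.5425, 0.272, 0.1057]
orientation: [-3.141, -0.005, -0.001]
force: [-0.1, -1.3, -1.6]
opening: 0.0399
gripper_force: 29.9
```

Request:
{"fn": "apply_moves", "kwargs": {
  "steps": [0,0.03,1,0,0,0,20,0,0,1,0,0,0,20,0,0,0.55,0,0,0,20,0,0,0.2,0,0,0,20,0,0,0,0,0,0,20,0,0,0.04,0,0,0,20,0,0,0,0,0,0,20]
}}

```text
t: 28.2
tool_pos: [0.5434, 0.2688, 0.0219]
orientation: [-3.142, 0.001, -0.001]
force: [-0.0, 1.0, -1.1]
opening: 0.0401
gripper_force: 30.0
```

Request:
{"fn": "apply_moves", "kwargs": {
  "steps": [0,0,0.05,0,0,0,20,0,0,0,0,0,0,20]
}}

```text
t: 28.37
tool_pos: [0.5437, 0.2691, 0.0217]
orientation: [3.141, 0.0, 0.002]
force: [-4.7, -4.1, 8.7]
opening: 0.0399
gripper_force: 30.0
```

Contact. I'll release, lift, and swing clear to the near middle for a look.

Request:
{"fn": "apply_moves", "kwargs": {
  "steps": [0,0,0,0,0,0,58,0,0,0,0,0,0,58,0,0,0,0,0,0,58,0,0,-0.5,0,0,0,58,0,0,-1,0,0,0,58,0,0,-1,0,0,0,58,0,0,-1,0,0,0,58,0,0,-1,0,0,0,58,0,0,-1,0,0,0,58]
}}

```text
t: 29.12
tool_pos: [0.5427, 0.2695, 0.1865]
orientation: [-3.142, -0.001, -0.0]
force: [1.5, 0.4, 0.2]
opening: 0.0536
gripper_force: 0.0
```

Request:
{"fn": "apply_moves", "kwargs": {
  "steps": [-0.4,0.9,-0.2,0,0,0,58,-0.4,0.9,0,0,0,0,58,-0.4,0.9,0,0,0,0,58,-0.4,0.9,0,0,0,0,58,-0.4,0.9,0,0,0,0,58,-0.4,0.9,0,0,0,0,58,-0.4,0.9,0,0,0,0,58,-0.4,0.9,0,0,0,0,58,-0.4,0.9,0,0,0,0,58,-0.4,0.9,0,0,0,0,58,0,0,0,0,0,0,58]
}}

```text
t: 30.03
tool_pos: [0.4216, -0.004, 0.1911]
orientation: [3.14, -0.004, -0.0]
force: [-1.1, -0.6, 0.2]
opening: 0.0537
gripper_force: 0.0
```

```bash
python3 - <<'E'
from h import *
for c in ("top","scene"):
    im=eyes.read_camera(c);cv2.imwrite(f"pics/{c}9.png",cv2.resize(im[:,:,::-1],(800,600),interpolation=cv2.INTER_CUBIC))
E
```

```text
(no output)
```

View pics/top9.png

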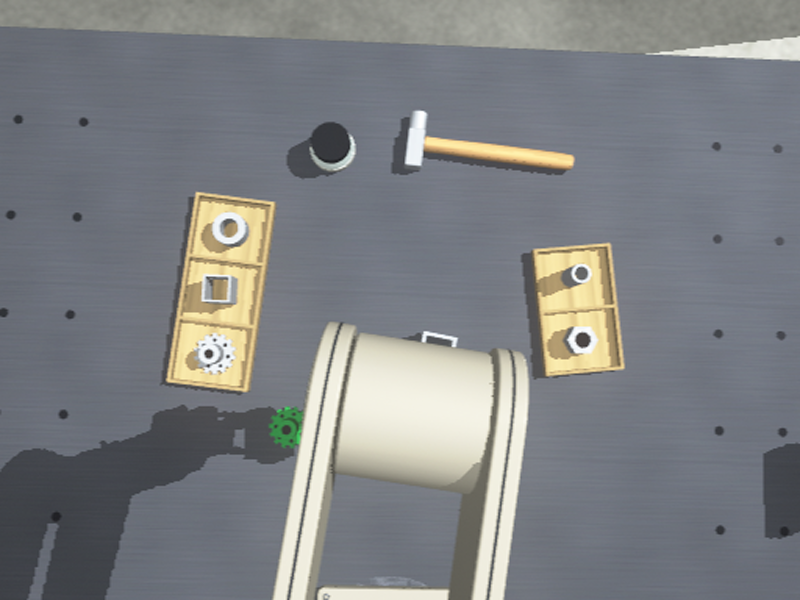

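View pics/scene9.png

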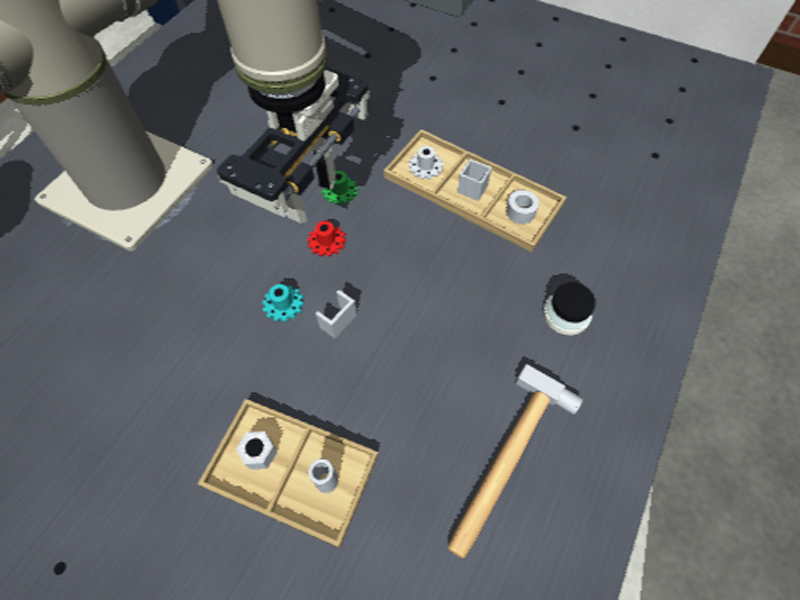

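In the scene picture all five parts stand upright, each in its own pocket: nut (255,449), tube (322,475), sprocket (426,161), square tube (475,179) and collar (522,206). The channel, pot, hammer and coloured sprockets are where they were.

```bash
python3 -c "
from plant import robot
print(robot.close_job())"
```

```text
the job is handed in; nothing more can be done
None
```

The job is handed in: both kits are complete, with each part upright in its own pocket, everything else left where it was, and about 30 s of the 109 s used.

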